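# Drive a flanged bearing cup square into its housing

### The job

The steel flanged bearing cup stands proud and a little crooked in the bore of the grey bearing housing. Take the drift out of its wooden stand and, with its white tip, push or tap the cup's flange down a little at a time at alternating points around the rim, so that it goes in square without ever cocking over, until it is felt to bottom hard, all the way round, on the snap ring hidden inside the bore (the flange then still stands off the housing, by an amount that differs each time); then stand the drift back in the stand's hole. Be gentle (about 10 N moves the cup; leaning on it with more than about 15 N once it is home would drive the ring out of place), touch the cup with nothing but the drift, and leave the other things on the bench where they are.

Things in the scene. Friction and masses are not known exactly. Their poses are not given: they have to be found in the camera images.
- cup_top (a point): Centre of the top of the steel cup's flange; z up along the cup's axis. The flange is a flat ring, 100 mm outside and 60 mm inside diameter, 8 mm thick; the middle is open, so only the ring can be pressed (mid-ring radius 40 mm). Below it a sleeve, 79 mm wide and 30 mm long, is started in the bore, leaning up to 3 degrees. The cup has 4 to 20 mm to go.
- cup_fit (a point): The cup's axis at the flange's underside. A tight sliding fit: stays where left, moves under about 6 N plus 0.1 N per mm/s at the pressed point. Pushed at one point of the ring, that side sinks, the opposite side stays put: it leans towards the push about 0.7 degrees per mm. Leaning over 6 degrees (cocked) spoils the bore, as does a blow above 45 N. Bottomed, it stops dead; more than 18 N then slowly drives the snap ring out.
- bore_mouth (a point): Centre of the bore (81 mm wide, 50 mm deep) in the top face of the grey housing, a fixed block 130 x 130 x 60 mm, bolt heads 3 mm high at its corners; z up. The sleeve's end bottoms on a steel snap ring hidden in the bore at a depth that differs and is not measured; the flange then stands 2 to 16 mm off the face, cup_top 38 mm above ring_top, its centre.
- drift_grip (a point): The drift, a loose upright round tool of about 0.22 kg; this point is on its axis at the middle of its ribbed aluminium grip (24 mm diameter, from 27.5 mm below to 27.5 mm above this point); z up along the axis. Just below the grip is a collar, 40 mm diameter, 8 mm thick; below that the white tip. At the start it stands in the stand, tip in the hole, collar resting on the top.
- drift_tip (a point): Centre of the flat lower end of the drift's white tip (20 mm diameter, 40 mm long below the collar), 75.5 mm below drift_grip along the axis.
- stand_hole (a point): Centre of the mouth of the hole in the top of the wooden stand, a fixed block 100 x 100 mm, 60 mm high; the hole is 26 mm wide with a 3 mm chamfer, 50 mm deep. With the drift standing in it, drift_grip is 35.5 mm above this point.
- bearing: Bystander, leave alone: a small bare bearing ring lying flat, 44 mm across, 12 mm high; origin at the centre of its underside.
- rotor: Bystander, leave alone: a small aluminium turbine rotor standing on its wheel, 68 mm across, 95 mm high; origin at the centre of its underside.
- jar: Bystander, leave alone: a white jar with a black lid, 60 mm across, 75 mm high; origin at the centre of its underside.
- wrench: Bystander, leave alone: a steel wrench lying flat, 170 mm long; origin at the middle of its length on its underside.
- driver: Bystander, leave alone: a screwdriver lying flat, 190 mm long; origin at the middle of its length on its underside.
- spare_cup: Bystander, leave alone: a spare dark plain bearing sleeve standing on end, 68 mm across, 30 mm high; origin at the centre of its underside.
- weight: Bystander, leave alone: a solid brass cylinder, 40 mm across, 30 mm high; origin at the centre of its underside.
Things that resemble listed ones, but are neither listed nor needed, are in the scene too. Leave any orange look-alike of the part that bears drift_grip alone. What is shaped like the part that bears stand_hole but green is not meant.

How it is judged (in metres and radians):
On the way, in this order (a step that is already met when the one before it is completed fails the run):
1. the drift is lifted clear of its stand (z of drift_grip in the frame of stand_hole above 0.085 m), for 0.1 s.
2. the cup is fully home and square (z of cup_top in the frame of ring_top below 0.0396 m and angle between the z axis of cup_top and the z axis of bore_mouth, either way round below 0.02 rad), for 0.2 s.
At the end, for the whole second after the job is handed in: The cup's sleeve is home on the snap ring in the bore (at most 1.6 mm short of it) and square within 0.02 rad; the drift stands upright in the stand's hole (within 10 mm of its axis, 5 mm of its standing height and 0.12 rad of upright), released and at rest (all of step 2 and horizontal distance between drift_grip and stand_hole below 0.01 m and z of drift_grip in the frame of stand_hole between 0.03 and 0.04 m and angle between drift_grip's own z axis and vertical below 0.12 rad and linear speed of drift below 0.02 m/s); the robot touches nothing.
It fails at once if the snap ring is driven out of place, more than 2 mm (distance of ring_top from where it was at the start of the episode above 0.002 m).
It fails at once if the cup cocks more than 6 degrees (angle between the z axis of cup_top and the z axis of bore_mouth, either way round above 0.105 rad).
It fails at once if the drift pushes on the cup with more than 45 N (contact force between drift and cup above 45 N).
It fails at once if the gripper or arm touches the cup (contact force between any of the fingers, the arm and cup above 1 N).
It fails at once if a bystander is moved more than 30 mm (distance of any of bearing, rotor, jar, wrench, driver, spare_cup, weight from where it was at the start of the episode above 0.03 m).
It also fails if it takes over 72 s, if anything falls off the work surface, if the arm or the gripper's body presses on something with over 40 N, if the wrist force passes 120 N, or if a joint passes its speed limit or range.

### The arm

A 6-joint arm with a two-finger parallel gripper is mounted at the origin on the work surface. World frame = base frame: x ahead of the robot, y to its left, z up, the work surface at z = 0. Lengths are in mm, angles in degrees, forces in N, time in s.
With the tool pointing down it reaches from about 350 to 850 mm from the base axis. Payload 8.1 kg.
Tool frame: the origin (TCP) lies at the very end of the fingers, on their centre line; the grasp point (between the pads) lies 19 mm behind it (r.grip_depth is the distance from the TCP to the grasp point, in mm); y points along the fingers, z is the direction in which the jaws open and shut, and the axes are right-handed (so a half turn about y gives the same grasp; the last joint's range is limited). The gripper opens to 85 mm and grips with 20 to 120 N. Pads are 22 mm wide; open, the fingers measure 114 mm over their backs; the gripper's body (76 mm by 85 mm) begins 54 mm behind the grasp point. The pads swing forward as they close: fully open they stand 13 mm farther back than shut.
Start: joints at [-79.893, 7.471, 85.268, -0, 87.261, -4.893], TCP at [155.312, -579.555, 231.292] pointing down, gripper open.
Joint ranges: [-169.43, 169.43], [-51.17, 129.36], [1.28, 143.12], [-76.62, 256.62], [0, 156.53], [-152.29, 152.29]. Speed limits (degrees/s): [136.94, 136.94, 159.86, 180, 180, 180].

### API

Orientations are given as [roll, pitch, yaw] about the fixed x, y, z axes, in that order (R = Rz(yaw) Ry(pitch) Rx(roll)).
In Python, from bench import readout, eyes, r gives the robot as it stands. The module is installed in compiled form; this text tells all that it offers.
- The arm moves only by the tool move_arm, never from a script. Its argument "motion" is text: rows parted by semicolons, each of 6 numbers parted by spaces: the shift along the world's x, y, z in cm, then the turn, a rotation vector about the world's x, y, z in degrees. A call has 1 to 10 rows; each row is the pose to reach, as a shift and turn from the pose commanded when the call began; what a row does not reach only later rows make up. A row lasts 1/12 s, in which the tool goes at most 41.7 mm and 7.16 degrees, less where a joint would pass 70% of its speed; a pose out of reach is approached as far as the arm can. A call with a gripper value outside its range is refused whole. "fingers" is the finger opening in cm, from 0 to 8.54, set as the call begins (left out, the last holds). The fingers move at their own pace and stop on an object; "squeeze" is the grip in N (left out, the last holds). Time passes only in rows, so rows that repeat a pose let the fingers close. It gives the time, the measured TCP pose, the force and the opening at its end, in the units of the state.
- readout.sense(): the state, without advancing time (a new reading comes with each control period).
- eyes.snapshot(name): name is "side" or "top"; returns a dict with "image" (384x512x3 uint8, blue, green, red), "fx", "fy", "cx", "cy" (pixels), "world_to_cam" (4x4, takes a point from world to camera coordinates). Camera axes: x right, y down, z forward; pixel columns grow to the right and rows downward; lengths in mm; the calibration is good to about 2 mm. A picture is of the moment at which its call begins. There is no depth.
- r.hand_in(): hands the job in, once; it reports no verdict.
The state is a dict: "time": time; "joint_pos": joint angles; "qd": joint speeds; "joint_efforts": joint torques, N m; "tool_pos": TCP position; "tcp_rot": TCP orientation; "ft_force": force on the tool from outside, world axes, zero at the start; "wrist_torque": the same for the moment, N m; "finger_gap": finger opening in mm.
Only numpy, scipy, OpenCV 4.12 (cv2) and the standard library are available. Lean on these libraries where they do the work, as an engineer would, in place of code of your own. Each camera call takes 0.05 s, during which the arm holds its last target. There are 200 camera calls.

## Working session

There is one attempt and no reset: what is moved stays moved. The work goes in short steps, Python scripts to look and compute and a tool call to move; the robot and the scene stay as the last step left them, time stands still between calls to the robot, and variables do not carry over. Pictures are saved under pics/ and viewed, about 8 in all and at most 12, crops included, and the job is handed in when it is done.

Besides the shell and the picture viewer there is one more tool, called after ">>>" by a JSON object that holds its "fn" and its "kwargs", one argument or row to a line. move_arm: Moves the arm, as the interface text tells. Its arguments: {"type":"object","properties":{"motion":{"type":"string"},"fingers":{"type":"number"},"squeeze":{"type":"number"}},"required":["motion"]}

```bash
mkdir -p pics; python3 - <<'E'
from bench import readout, eyes, r
import cv2, numpy as np
for n in ("top","side"):
    s=eyes.snapshot(n); cv2.imwrite(f"pics/{n}0.png",cv2.resize(s["image"],None,fx=1.56,fy=1.56)); np.savez(f"{n}.npz",**s)
    print(n,s["fx"],s["fy"],s["cx"],s["cy"]); print(np.round(s["world_to_cam"],3).tolist())
print(readout.sense())
E
```

```text
top 409.0483451027526 409.0483451027526 261.6815032635375 191.41363653361606
[[-0.019, -0.999, 0.029, -9.706], [-0.994, 0.016, -0.104, 539.676], [0.103, -0.031, -0.994, 1034.973], [0.0, 0.0, 0.0, 1.0]]
side 444.15925611682854 444.15925611682854 254.01305365827292 188.30445822394083
[[0.956, -0.294, 0.002, -524.831], [-0.199, -0.652, -0.731, 157.95], [0.216, 0.699, -0.682, 1163.318], [0.0, 0.0, 0.0, 1.0]]
{'time': 0.1, 'joint_pos': array([-7.98947195e+01,  7.51127490e+00,  8.53224098e+01, -4.35326438e-04,
        8.72599756e+01, -4.89346748e+00]), 'qd': array([ 0.06702542, -0.11889057, -0.10836136,  0.04910316, -0.05061883,
       -0.06651965]), 'joint_efforts': array([ 6.43214480e-04, -5.70951641e+01, -5.01942766e+01, -7.78126218e-05,
        8.12189042e-03, -2.07352122e-05]), 'tool_pos': array([ 155.20917302, -579.08158503,  230.35020127]), 'tcp_rot': array([-9.00933560e+01,  7.55632185e-03, -1.65001237e+02]), 'ft_force': array([-1.32105854, -0.13520736, -0.24853542]), 'wrist_torque': array([-0.01650051,  0.02335256,  0.01572665]), 'finger_gap': 85.14529068095156}
```

View pics/top0.png

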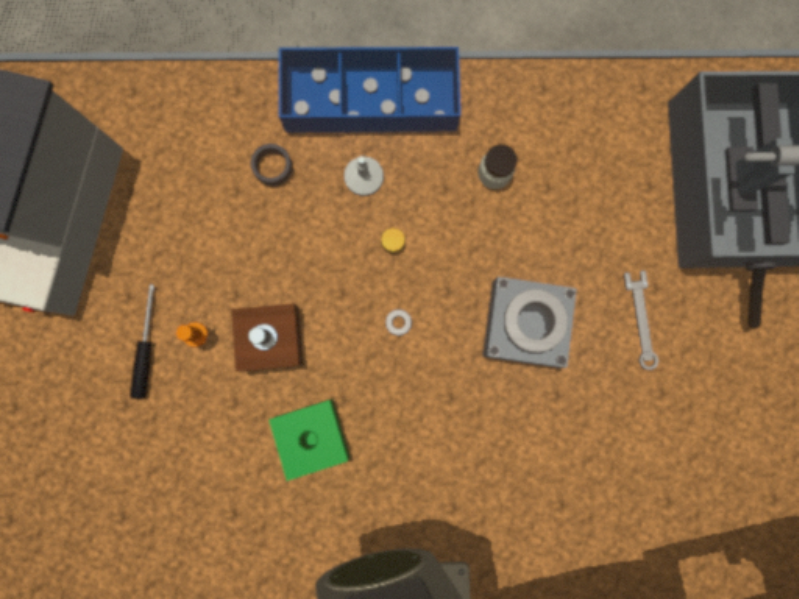

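View pics/side0.png

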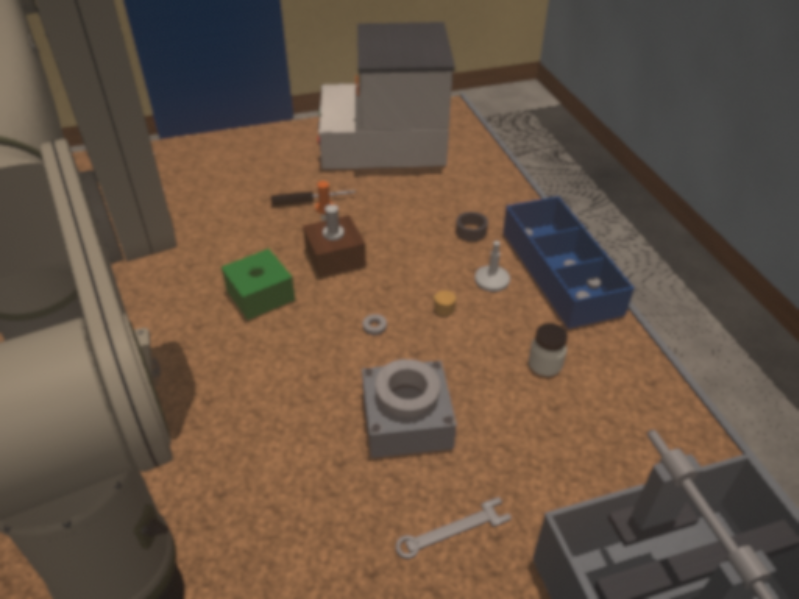

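The top view shows the wooden stand with the drift at about (263,337), the housing at (532,322), the cup ring at (537,320) and the green decoy at (309,440). In the side view the drift is at (332,222) and the cup at (408,388). Next I'll make enlarged crops of the drift and cup.

```bash
cat > h.py <<'E'
import numpy as np
def cam(n): return np.load(n+".npz")
def plane(s,u,v,z):
    W=s["world_to_cam"];R=W[:3,:3];t=W[:3,3];c=-R.T@t
    d=R.T@np.array([(u-s["cx"])/s["fx"],(v-s["cy"])/s["fy"],1]); return c+d*(z-c[2])/d[2]
def proj(s,p):
    W=s["world_to_cam"];q=W[:3,:3]@np.array(p)+W[:3,3];return np.array([q[0]/q[2]*s["fx"]+s["cx"],q[1]/q[2]*s["fy"]+s["cy"]])
def tri(pa,pb):
    A=[];b=[]
    for s,(u,v) in (pa,pb):
        W=s["world_to_cam"];R=W[:3,:3];t=W[:3,3]
        for k,x in ((0,(u-s["cx"])/s["fx"]),(1,(v-s["cy"])/s["fy"])):
            A.append(R[k]-x*R[2]);b.append(x*t[2]-t[k])
    return np.linalg.lstsq(np.array(A),np.array(b),rcond=None)[0]
E
python3 - <<'E'
from h import *; import cv2
T,S=cam("top"),cam("side"); k=1.5625
for u,v in [(232,308),(297,304),(301,370),(236,371)]: print("stand",plane(T,u/k,v/k,60).round(1))
for u,v in [(498,279),(575,288),(565,366),(488,356)]: print("hous",plane(T,u/k,v/k,60).round(1))
print("cup guess",plane(T,537/k,320/k,80).round(1),"drift",plane(T,263/k,337/k,68).round(1), plane(T,260/k,334/k,123).round(1))
a=T["image"];b=S["image"]
c=[a[180:250,140:200],a[175:240,310:372],b[120:180,190:240],b[220:295,228:295]]
cv2.imwrite("pics/crop.png",cv2.vconcat([cv2.hconcat([cv2.resize(x,(390,300),interpolation=cv2.INTER_CUBIC) for x in c[i:i+2]]) for i in (0,2)]))
E
```

```text
stand [526.4 264.7  60. ]
stand [531.1 161.3  60. ]
stand [425.8 155.1  60. ]
stand [426.2 257.5  60. ]
hous [ 566.6 -163.8   60. ]
hous [ 549.9 -289.3   60. ]
hous [ 423.9 -267.2   60. ]
hous [ 442.3 -143.5   60. ]
cup guess [ 497.4 -220.3   80. ] drift [478.8 213.7  68. ] [480.7 207.4 123. ]
```

View pics/crop.png

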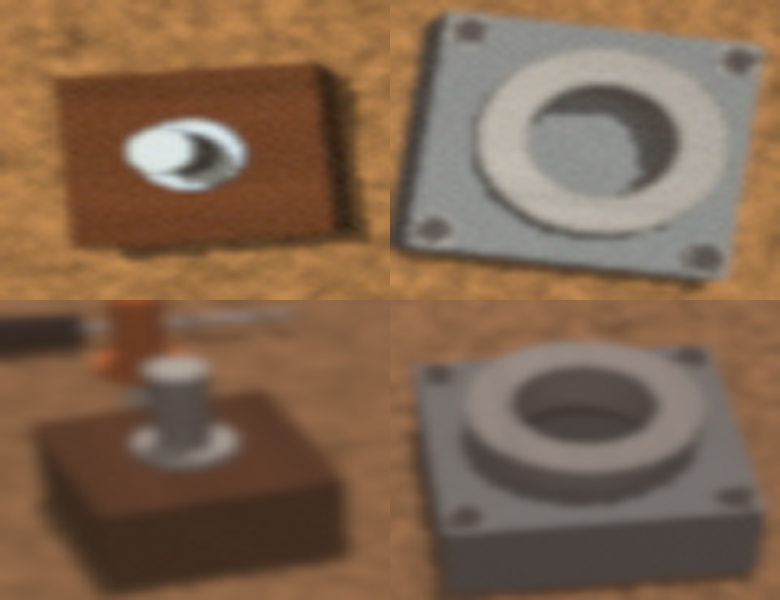

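The crop shows the grip top at about (163,153) in the top view and (178,370) in the side view. The flange ring is centred at about (601,141) in the top view and (586,407) in the side view.

```bash
python3 - <<'E'
from h import *
T,S=cam("top"),cam("side")
gt=(165.1,215.7);gs=(212.8,134)
p=tri((T,gt),(S,gs));print("griptop",p,proj(T,p)-gt,proj(S,p)-gs)
gt=(169.2,216.2);gs=(213.7,148.4)
p=tri((T,gt),(S,gs));print("collar",p,proj(T,p)-gt,proj(S,p)-gs)
print(plane(T,165.1,215.7,123),plane(S,212.8,134,123), plane(T,*gt,68),plane(S,*gs,68))
gt=(343.5,205.7);gs=(261.7,246.8)
p=tri((T,gt),(S,gs));print("cup",p,proj(T,p)-gt,proj(S,p)-gs)
f=lambda x,y:(310+(x-390)/6.29,175+y/4.615)
q=[plane(T,*f(x,y),60) for x,y in ((447,12),(762,45),(728,278),(403,250))];print(np.round(q,1),np.mean(q,0))
g=lambda x,y:(228+(x-390)/5.82,220+(y-300)/4)
q=[plane(S,*g(x,y),60) for x,y in ((413,367),(708,345),(760,513),(440,535))];print(np.round(q,1),np.mean(q,0))
E
```

```text
griptop [480.12491904 210.41170026 119.96435538] [ 0.25689542 -1.59982169] [-1.26267723  0.11311991]
collar [480.60504543 211.79012973  64.42933293] [ 0.19022265 -1.19712352] [-0.97036769  0.08853795]
[476.24162731 210.37036555 123.        ] [483.10217757 205.73992086 123.        ] [477.48080724 211.55210733  68.        ] [482.72068514 206.80741987  68.        ]
cup [ 497.71506861 -219.2767335    84.72788834] [ 0.20784504 -1.15823742] [-1.20308848  0.17952142]
[[ 569.  -164.8   60. ]
 [ 548.7 -292.2   60. ]
 [ 421.3 -272.5   60. ]
 [ 439.  -142.8   60. ]] [ 494.5024001  -218.07205647   60.        ]
[[ 445.6 -147.6   60. ]
 [ 573.6 -167.5   60. ]
 [ 549.5 -296.    60. ]
 [ 423.  -273.4   60. ]] [ 497.94472747 -221.09184538   60.        ]
```

>>> {"fn": "move_arm", "kwargs": {
  "motion": "3.25 2.4 0 0 0 6.8;6.5 4.8 0 0 0 13.6;9.75 7.2 0 0 0 20.4;13 9.6 0 0 0 27.2;16.25 12 0 0 0 34;19.5 14.4 0 0 0 40.8;22.75 16.8 0 0 0 47.6;26 19.2 0 0 0 54.4;29.25 21.6 0 0 0 61.2;32.5 24 0 0 0 68",
  "fingers": 6
}}

```text
time: 0.93
tool_pos: [481.5, -337.9, 230.9]
tcp_rot: [-90.0, 0.0, -96.7]
ft_force: [-0.2, -0.2, -0.5]
finger_gap: 60.0
```

>>> {"fn": "move_arm", "kwargs": {
  "motion": "0 4 0 0 0 6.9;0 8 0 0 0 6.9;0 12 0 0 0 6.9;0 16 0 0 0 6.9;0 20 0 0 0 6.9;0 24 0 0 0 6.9;0 28 0 0 0 6.9;0 32 0 0 0 6.9;0 36 0 0 0 6.9;0 40 0 0 0 6.9"
}}

```text
time: 1.77
tool_pos: [479.6, 62.3, 231.1]
tcp_rot: [-90.0, 0.0, -90.1]
ft_force: [0.7, -0.3, -0.1]
finger_gap: 60.2
```

>>> {"fn": "move_arm", "kwargs": {
  "motion": "0 4 0 0 0 0;0 8 0 0 0 0;0 12 -1 0 0 0;0 14.9 -3 0 0 0;0 14.9 -6 0 0 0;0 14.9 -9 0 0 0;0 14.9 -9 0 0 0"
}}

```text
time: 2.35
tool_pos: [475.7, 208.8, 134.2]
tcp_rot: [-90.6, -0.2, -90.0]
ft_force: [-1.3, 0.1, -1.9]
finger_gap: 59.7
```

```bash
python3 - <<'E'
from bench import readout, eyes, r
import cv2, numpy as np
a=eyes.snapshot("top")["image"];b=eyes.snapshot("side")["image"]
cv2.imwrite("pics/c1.png",cv2.hconcat([cv2.resize(x,(400,400),interpolation=cv2.INTER_CUBIC) for x in (a[170:250,130:210],b[80:180,170:270])]))
print(readout.sense()["tool_pos"])
E
```

```text
[479.01374965 209.02621582 140.26666062]
```

View pics/c1.png

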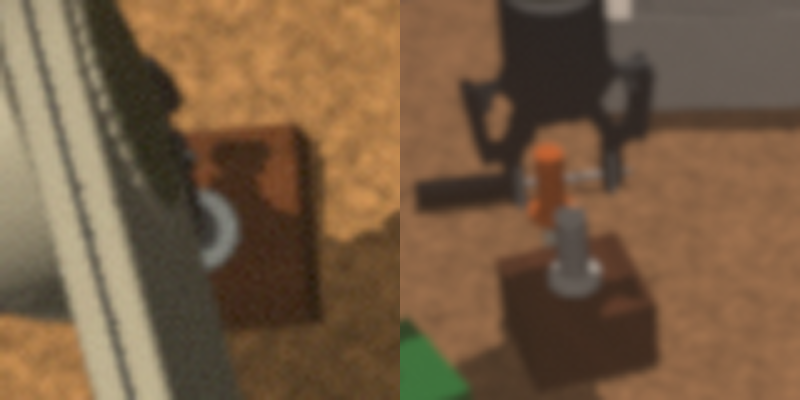

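The side view shows the open jaws (517 to 615) straddling the drift at 571, so the hand is centred within about 3 mm. I'll descend and grip.

>>> {"fn": "move_arm", "kwargs": {
  "motion": "0.1 0 -2 0 0 0;0.1 0 -4 0 0 0;0.1 0 -5.4 0 0 0;0.1 0 -5.4 0 0 0;0.1 0 -5.4 0 0 0;0.1 0 -5.4 0 0 0"
}}

```text
time: 2.95
tool_pos: [483.0, 209.7, 90.0]
tcp_rot: [-89.8, 0.1, -90.1]
ft_force: [0.1, 0.4, -0.4]
finger_gap: 59.8
```

>>> {"fn": "move_arm", "kwargs": {
  "motion": "0 0 0 0 0 0;0 0 0 0 0 0;0 0 0 0 0 0;0 0 0 0 0 0;0 0 0 0 0 0;0 0 0 0 0 0;0 0 0 0 0 0;0 0 0 0 0 0",
  "fingers": 1.5,
  "squeeze": 70
}}

```text
time: 3.62
tool_pos: [482.0, 209.7, 88.5]
tcp_rot: [-89.9, 0.0, -90.1]
ft_force: [-2.6, -1.0, 6.4]
finger_gap: 22.4
```

>>> {"fn": "move_arm", "kwargs": {
  "motion": "0 0 0.5 0 0 0;0 0 1.5 0 0 0;0 0 3 0 0 0;0 0 5 0 0 0;0 0 7 0 0 0;0 0 9 0 0 0;0 0 10 0 0 0;0 0 10 0 0 0;0 0 10 0 0 0;0 0 10 0 0 0"
}}

```text
time: 4.45
tool_pos: [480.5, 209.2, 185.9]
tcp_rot: [-90.1, -0.0, -90.1]
ft_force: [0.5, 0.5, -2.1]
finger_gap: 22.8
```

```bash
python3 - <<'E'
from bench import readout, eyes, r
import cv2, numpy as np
a=eyes.snapshot("top")["image"];b=eyes.snapshot("side")["image"]
cv2.imwrite("pics/c2.png",cv2.hconcat([cv2.resize(x,(400,400),interpolation=cv2.INTER_CUBIC) for x in (a[170:250,130:210],b[70:170,170:270])]))
s=readout.sense();print(s["tool_pos"],s["ft_force"],s["wrist_torque"],s["finger_gap"])
E
```

```text
[480.33711283 209.1386982  185.48536548] [ 0.18037836  0.99031909 -2.73999725] [-0.00662219 -0.02039793  0.01102697] 22.615379852428084
```

View pics/c2.png

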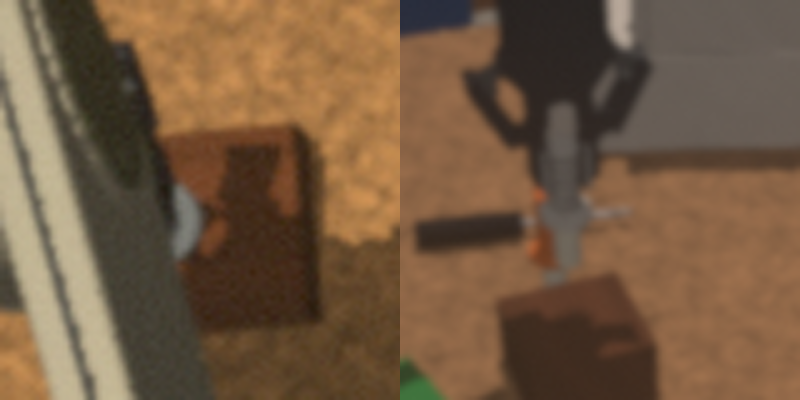

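```bash
python3 - <<'E'
from h import *; import cv2
S=cam("side")
for y in (209,206,203): print(y,[proj(S,(480.3,y,185.5+d)).round(1).tolist() for d in (36,-19.5,-67.3)])
E
```

```text
209 [[209.4, 105.3], [210.7, 121.6], [211.7, 134.8]]
206 [[209.7, 105.8], [210.9, 122.1], [212.0, 135.4]]
203 [[209.9, 106.4], [211.2, 122.7], [212.2, 136.0]]
```

The drift hangs vertical in the jaws, with the collar at about (565,212) and the tip at (570,265), matching the projection. Next I'll go over the cup's +y rim point.

>>> {"fn": "move_arm", "kwargs": {
  "motion": "0 -2 0 0 0 0;0.2 -6 0 0 0 0;0.4 -10 0 0 0 0;0.6 -14 0 0 0 0;0.8 -18 0 0 0 0;1 -22 0 0 0 0;1.2 -26 0 0 0 0;1.4 -30 0 0 0 0;1.5 -34 0 0 0 0;1.5 -37 0 0 0 0"
}}

```text
time: 5.38
tool_pos: [495.4, -163.4, 186.1]
tcp_rot: [-90.1, -0.0, -90.2]
ft_force: [0.5, -0.0, -2.1]
finger_gap: 22.7
```

>>> {"fn": "move_arm", "kwargs": {
  "motion": "0 -1 -0.3 0 0 0;0 -1.9 -0.8 0 0 0;0 -1.9 -1.5 0 0 0;0 -1.9 -2 0 0 0;0 -1.9 -2 0 0 0;0 -1.9 -2 0 0 0;0 -1.9 -2 0 0 0"
}}

```text
time: 5.97
tool_pos: [496.5, -178.4, 167.3]
tcp_rot: [-90.0, 0.0, -90.0]
ft_force: [-0.0, 0.7, -1.4]
finger_gap: 22.3
```

```bash
python3 - <<'E'
from bench import readout, eyes, r
import cv2, numpy as np
a=eyes.snapshot("top")["image"];b=eyes.snapshot("side")["image"]
cv2.imwrite("pics/c3.png",cv2.hconcat([cv2.resize(x,(400,400),interpolation=cv2.INTER_CUBIC) for x in (a[165:245,305:385],b[190:290,220:320])]))
s=readout.sense();print(s["tool_pos"],s["ft_force"],s["wrist_torque"],s["finger_gap"])
E
```

```text
[ 496.71159186 -178.8622719   167.75496954] [-0.44138057 -0.03354417 -1.52614294] [-0.01541522  0.04019316 -0.0199429 ] 22.38654865778018
```

View pics/c3.png

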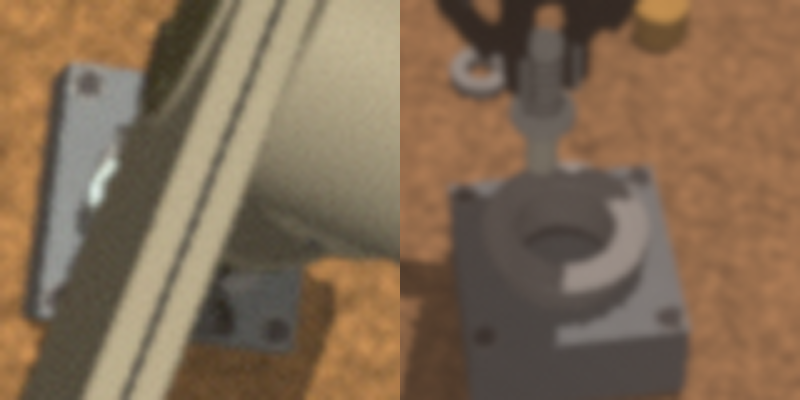

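The side view shows the tip at (542,170), over the far (+y) side of the flange. I'll descend gently.

>>> {"fn": "move_arm", "kwargs": {
  "motion": "0 0 -0.6 0 0 0;0 0 -0.9 0 0 0;0 0 -1.0 0 0 0;0 0 -1.1 0 0 0;0 0 -1.2 0 0 0;0 0 -1.2 0 0 0;0 0 -1.2 0 0 0"
}}

```text
time: 6.65
tool_pos: [496.7, -179.5, 155.8]
tcp_rot: [-89.9, -0.0, -90.1]
ft_force: [1.3, 2.7, 4.3]
finger_gap: 22.3
```

>>> {"fn": "move_arm", "kwargs": {
  "motion": "0 0 -0.1 0 0 0;0 0 -0.1 0 0 0;0 0 -0.1 0 0 0"
}}

```text
time: 6.9
tool_pos: [496.7, -179.5, 154.6]
tcp_rot: [-90.0, -0.0, -90.1]
ft_force: [1.1, 2.0, 4.3]
finger_gap: 22.2
```

>>> {"fn": "move_arm", "kwargs": {
  "motion": "0 0 -0.1 0 0 0;0 0 -0.1 0 0 0;0 0 -0.1 0 0 0"
}}

```text
time: 7.15
tool_pos: [496.6, -179.5, 153.5]
tcp_rot: [-90.0, -0.0, -90.1]
ft_force: [2.1, 2.6, 3.9]
finger_gap: 22.3
```

Contact is at about 6 N and the cup follows. Now the opposite side (-y).

>>> {"fn": "move_arm", "kwargs": {
  "motion": "0 0 0.6 0 0 0;0 -2 1.0 0 0 0;0 -5 1.0 0 0 0;0 -8 1.0 0 0 0;0 -8 1.0 0 0 0;0 -8 1.0 0 0 0;0 -8 0.7 0 0 0;0 -8 0.5 0 0 0;0 -8 0.5 0 0 0"
}}

```text
time: 7.9
tool_pos: [495.8, -258.3, 157.2]
tcp_rot: [-90.1, 0.1, -90.0]
ft_force: [-0.0, 0.4, -1.3]
finger_gap: 22.5
```

>>> {"fn": "move_arm", "kwargs": {
  "motion": "0 0 -0.1 0 0 0;0 0 -0.2 0 0 0;0 0 -0.2 0 0 0;0 0 -0.2 0 0 0"
}}

```text
time: 8.23
tool_pos: [496.3, -259.3, 156.3]
tcp_rot: [-90.0, -0.0, -90.1]
ft_force: [-0.2, -0.3, -1.8]
finger_gap: 22.4
```

>>> {"fn": "move_arm", "kwargs": {
  "motion": "0 0 -0.1 0 0 0;0 0 -0.2 0 0 0;0 0 -0.2 0 0 0;0 0 -0.2 0 0 0"
}}

```text
time: 8.57
tool_pos: [496.6, -259.8, 154.9]
tcp_rot: [-90.0, -0.0, -90.1]
ft_force: [-1.5, 0.0, 3.9]
finger_gap: 22.3
```

>>> {"fn": "move_arm", "kwargs": {
  "motion": "0 0 -0.1 0 0 0;0 0 -0.2 0 0 0;0 0 -0.2 0 0 0;0 0 -0.2 0 0 0"
}}

```text
time: 8.9
tool_pos: [496.6, -259.8, 152.6]
tcp_rot: [-90.0, -0.0, -90.1]
ft_force: [-0.2, 0.1, 4.2]
finger_gap: 22.6
```

>>> {"fn": "move_arm", "kwargs": {
  "motion": "0 0 0.6 0 0 0;2 2 0.8 0 0 0;4 4 0.8 0 0 0;4 4 0.8 0 0 0;4 4 0.7 0 0 0;4 4 0.5 0 0 0;4 4 0.4 0 0 0;4 4 0.4 0 0 0"
}}

```text
time: 9.57
tool_pos: [535.4, -220.0, 155.5]
tcp_rot: [-90.1, 0.0, -90.1]
ft_force: [-0.5, -0.3, -1.7]
finger_gap: 22.4
```

>>> {"fn": "move_arm", "kwargs": {
  "motion": "0 0 -0.1 0 0 0;0 0 -0.2 0 0 0;0 0 -0.2 0 0 0;0 0 -0.2 0 0 0"
}}

```text
time: 9.9
tool_pos: [536.1, -219.7, 154.2]
tcp_rot: [-90.0, 0.0, -90.1]
ft_force: [0.2, -1.1, -1.2]
finger_gap: 22.4
```

>>> {"fn": "move_arm", "kwargs": {
  "motion": "0 0 -0.1 0 0 0;0 0 -0.2 0 0 0;0 0 -0.2 0 0 0;0 0 -0.2 0 0 0"
}}

```text
time: 10.23
tool_pos: [536.3, -219.5, 152.3]
tcp_rot: [-90.0, -0.0, -90.1]
ft_force: [0.3, 0.0, -1.6]
finger_gap: 22.5
```

+x is low, so the cup leans towards +x. Now -x.

>>> {"fn": "move_arm", "kwargs": {
  "motion": "0 0 0.6 0 0 0;-2 0 1.0 0 0 0;-5 0 1.0 0 0 0;-8 0 1.0 0 0 0;-8 0 1.0 0 0 0;-8 0 1.0 0 0 0;-8 0 0.8 0 0 0;-8 0 0.6 0 0 0;-8 0 0.6 0 0 0"
}}

```text
time: 10.98
tool_pos: [457.0, -219.5, 158.1]
tcp_rot: [-90.0, 0.0, -90.1]
ft_force: [0.2, 0.0, -1.7]
finger_gap: 22.6
```

>>> {"fn": "move_arm", "kwargs": {
  "motion": "0 0 -0.1 0 0 0;0 0 -0.2 0 0 0;0 0 -0.2 0 0 0;0 0 -0.2 0 0 0"
}}

```text
time: 11.32
tool_pos: [456.4, -219.5, 156.1]
tcp_rot: [-90.0, 0.0, -90.1]
ft_force: [0.4, 0.1, -1.2]
finger_gap: 22.4
```

>>> {"fn": "move_arm", "kwargs": {
  "motion": "0 0 -0.1 0 0 0;0 0 -0.2 0 0 0;0 0 -0.2 0 0 0;0 0 -0.2 0 0 0"
}}

```text
time: 11.65
tool_pos: [456.4, -219.6, 154.5]
tcp_rot: [-90.0, -0.0, -90.1]
ft_force: [-1.1, 0.3, -1.5]
finger_gap: 22.3
```

>>> {"fn": "move_arm", "kwargs": {
  "motion": "0 0 -0.1 0 0 0;0 0 -0.2 0 0 0;0 0 -0.2 0 0 0;0 0 -0.2 0 0 0"
}}

```text
time: 11.98
tool_pos: [456.4, -219.7, 152.6]
tcp_rot: [-90.0, -0.0, -90.1]
ft_force: [-1.5, 1.0, 3.9]
finger_gap: 22.4
```

>>> {"fn": "move_arm", "kwargs": {
  "motion": "0 0 0.5 0 0 0;2 2 0.6 0 0 0;4 4 0.6 0 0 0;4 4 0.5 0 0 0;4 4 0.3 0 0 0;4 4 0.2 0 0 0;4 4 0.1 0 0 0;4 4 -0.1 0 0 0;4 4 -0.2 0 0 0;4 4 -0.2 0 0 0"
}}

```text
time: 12.82
tool_pos: [496.0, -180.0, 151.2]
tcp_rot: [-90.0, 0.0, -90.2]
ft_force: [-3.2, 2.7, 6.2]
finger_gap: 22.1
```

>>> {"fn": "move_arm", "kwargs": {
  "motion": "0 0 0.5 0 0 0;0 -4 0.7 0 0 0;0 -8 0.7 0 0 0;0 -8 0.6 0 0 0;0 -8 0.4 0 0 0;0 -8 0.3 0 0 0;0 -8 0.2 0 0 0;0 -8 0.1 0 0 0;0 -8 0 0 0 0;0 -8 0 0 0 0"
}}

```text
time: 13.65
tool_pos: [496.2, -259.2, 151.3]
tcp_rot: [-90.0, -0.0, -90.0]
ft_force: [-4.0, 0.7, 4.9]
finger_gap: 22.5
```

>>> {"fn": "move_arm", "kwargs": {
  "motion": "0 0 0.5 0 0 0;2 2 0.7 0 0 0;4 4 0.7 0 0 0;4 4 0.6 0 0 0;4 4 0.4 0 0 0;4 4 0.3 0 0 0;4 4 0.2 0 0 0;4 4 0.1 0 0 0;4 4 0 0 0 0;4 4 0 0 0 0"
}}

```text
time: 14.48
tool_pos: [535.9, -220.2, 151.1]
tcp_rot: [-90.0, -0.0, -90.2]
ft_force: [-3.3, 1.5, 4.5]
finger_gap: 22.4
```

>>> {"fn": "move_arm", "kwargs": {
  "motion": "0 0 0.5 0 0 0;-4 0 0.7 0 0 0;-8 0 0.7 0 0 0;-8 0 0.6 0 0 0;-8 0 0.4 0 0 0;-8 0 0.3 0 0 0;-8 0 0.2 0 0 0;-8 0 0.1 0 0 0;-8 0 0 0 0 0;-8 0 0 0 0 0"
}}

```text
time: 15.32
tool_pos: [457.5, -220.0, 151.4]
tcp_rot: [-89.9, -0.1, -90.1]
ft_force: [-2.1, 0.2, 5.2]
finger_gap: 22.8
```

>>> {"fn": "move_arm", "kwargs": {
  "motion": "0 0 0.5 0 0 0;2 2 0.6 0 0 0;4 4 0.6 0 0 0;4 4 0.4 0 0 0;4 4 0.2 0 0 0;4 4 0.1 0 0 0;4 4 0 0 0 0;4 4 -0.1 0 0 0;4 4 -0.2 0 0 0;4 4 -0.2 0 0 0"
}}

```text
time: 16.15
tool_pos: [497.0, -179.9, 150.7]
tcp_rot: [-89.9, 0.0, -90.1]
ft_force: [-2.2, 6.5, 11.7]
finger_gap: 22.9
```

>>> {"fn": "move_arm", "kwargs": {
  "motion": "0 0 0.5 0 0 0;0 -4 0.7 0 0 0;0 -8 0.7 0 0 0;0 -8 0.5 0 0 0;0 -8 0.3 0 0 0;0 -8 0.2 0 0 0;0 -8 0.1 0 0 0;0 -8 0 0 0 0;0 -8 0 0 0 0;0 -8 0 0 0 0"
}}

```text
time: 16.98
tool_pos: [496.0, -261.4, 150.8]
tcp_rot: [-90.0, -0.3, -90.1]
ft_force: [-6.4, -5.4, 12.4]
finger_gap: 22.2
```

>>> {"fn": "move_arm", "kwargs": {
  "motion": "0 0 0.5 0 0 0;2 2 0.7 0 0 0;4 4 0.7 0 0 0;4 4 0.5 0 0 0;4 4 0.3 0 0 0;4 4 0.2 0 0 0;4 4 0.1 0 0 0;4 4 0 0 0 0;4 4 0 0 0 0;4 4 0 0 0 0"
}}

```text
time: 17.82
tool_pos: [537.0, -219.0, 150.5]
tcp_rot: [-89.8, 0.1, -90.1]
ft_force: [-1.3, 6.9, 12.7]
finger_gap: 21.7
```

>>> {"fn": "move_arm", "kwargs": {
  "motion": "0 0 0.5 0 0 0;-4 0 0.7 0 0 0;-8 0 0.7 0 0 0;-8 0 0.5 0 0 0;-8 0 0.3 0 0 0;-8 0 0.2 0 0 0;-8 0 0.1 0 0 0;-8 0 0 0 0 0;-8 0 0 0 0 0;-8 0 0 0 0 0"
}}

```text
time: 18.65
tool_pos: [455.5, -220.3, 149.9]
tcp_rot: [-90.1, -0.0, -90.1]
ft_force: [-12.4, 2.3, 16.0]
finger_gap: 22.5
```

All four points stop at about 150.6 with the force rising to 13–18 N, so the cup is bottomed. I'll back off and verify gently at each point.

>>> {"fn": "move_arm", "kwargs": {
  "motion": "0 0 0.7 0 0 0;2 2 0.8 0 0 0;4 4 0.8 0 0 0;4 4 0.6 0 0 0;4 4 0.4 0 0 0;4 4 0.3 0 0 0;4 4 0.2 0 0 0;4 4 0.15 0 0 0;4 4 0.15 0 0 0;4 4 0.15 0 0 0"
}}

```text
time: 19.48
tool_pos: [496.4, -179.9, 150.6]
tcp_rot: [-89.9, 0.0, -90.1]
ft_force: [-0.8, 3.0, 5.5]
finger_gap: 22.1
```

>>> {"fn": "move_arm", "kwargs": {
  "motion": "0 0 0.5 0 0 0;0 -4 0.7 0 0 0;0 -8 0.7 0 0 0;0 -8 0.5 0 0 0;0 -8 0.3 0 0 0;0 -8 0.2 0 0 0;0 -8 0.1 0 0 0;0 -8 0 0 0 0;0 -8 0 0 0 0;0 -8 0 0 0 0"
}}

```text
time: 20.32
tool_pos: [496.2, -259.3, 150.6]
tcp_rot: [-90.0, -0.1, -90.0]
ft_force: [-3.5, -1.5, 4.9]
finger_gap: 22.6
```

>>> {"fn": "move_arm", "kwargs": {
  "motion": "0 0 0.5 0 0 0;2 2 0.7 0 0 0;4 4 0.7 0 0 0;4 4 0.5 0 0 0;4 4 0.3 0 0 0;4 4 0.2 0 0 0;4 4 0.1 0 0 0;4 4 0 0 0 0;4 4 0 0 0 0;4 4 0 0 0 0"
}}

```text
time: 21.15
tool_pos: [536.2, -219.6, 150.4]
tcp_rot: [-90.0, 0.0, -90.1]
ft_force: [-1.3, 3.6, 4.0]
finger_gap: 22.3
```

>>> {"fn": "move_arm", "kwargs": {
  "motion": "0 0 0.5 0 0 0;-4 0 0.7 0 0 0;-8 0 0.7 0 0 0;-8 0 0.5 0 0 0;-8 0 0.3 0 0 0;-8 0 0.2 0 0 0;-8 0 0.1 0 0 0;-8 0 0 0 0 0;-8 0 0 0 0 0;-8 0 0 0 0 0"
}}

```text
time: 21.98
tool_pos: [457.4, -220.0, 150.7]
tcp_rot: [-89.9, -0.1, -90.1]
ft_force: [-1.1, -0.6, 4.4]
finger_gap: 22.3
```

Bottomed and level: the four points read 150.6, 150.6, 150.4 and 150.7. Now I'll return the drift.

>>> {"fn": "move_arm", "kwargs": {
  "motion": "0 0 1 0 0 0;0 0 3 0 0 0;0 3 5 0 0 0;0.5 7 6 0 0 0;0.8 11 6 0 0 0;1.1 15 6 0 0 0;1.4 19 6 0 0 0;1.7 23 6 0 0 0;2 27 6 0 0 0;2.3 31 6 0 0 0"
}}

```text
time: 22.82
tool_pos: [479.2, 92.7, 210.5]
tcp_rot: [-90.0, 0.0, -90.1]
ft_force: [1.4, -0.7, -2.7]
finger_gap: 22.1
```

>>> {"fn": "move_arm", "kwargs": {
  "motion": "0.2 4 -0.5 0 0 0;0.2 8 -1 0 0 0;0.2 11 -1.5 0 0 0;0.2 11.9 -2.2 0 0 0;0.2 11.9 -2.2 0 0 0;0.2 11.9 -2.2 0 0 0;0.2 11.9 -2.2 0 0 0;0.2 11.9 -2.2 0 0 0"
}}

```text
time: 23.48
tool_pos: [481.8, 208.3, 188.3]
tcp_rot: [-90.0, -0.0, -90.2]
ft_force: [-0.2, -0.2, -1.8]
finger_gap: 22.1
```

```bash
python3 - <<'E'
from bench import readout, eyes, r
import cv2, numpy as np
a=eyes.snapshot("top")["image"];b=eyes.snapshot("side")["image"]
cv2.imwrite("pics/c4.png",cv2.hconcat([cv2.resize(x,(400,400),interpolation=cv2.INTER_CUBIC) for x in (b[220:295,220:295],b[70:170,170:270])]))
s=readout.sense();print(s["tool_pos"],s["ft_force"],s["wrist_torque"],s["finger_gap"])
E
```

```text
[481.81727091 208.36099833 188.34614303] [ 0.24116456 -0.12019069 -1.52833465] [ 0.0156709   0.00563414 -0.03298218] 22.558840806343266
```

View pics/c4.png

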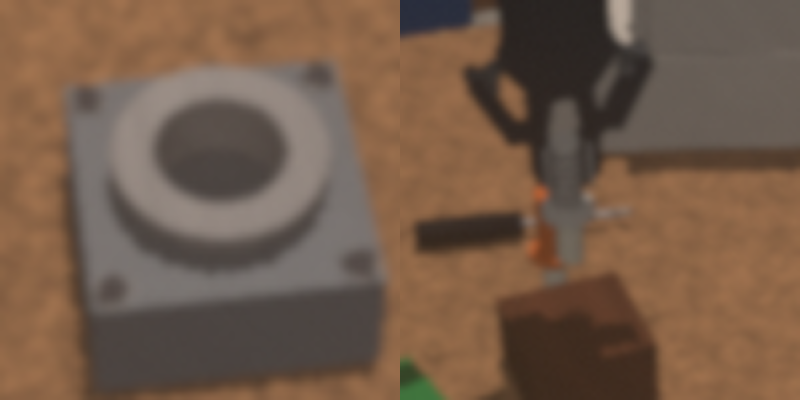

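The left crop shows the flange sitting evenly all round. The right crop shows the drift unchanged in the jaws above the stand. I'll lower it into the hole.

>>> {"fn": "move_arm", "kwargs": {
  "motion": "0 0 -2 0 0 0;0 0 -4 0 0 0;0 0 -5.2 0 0 0;0 0 -5.6 0 0 0;0 0 -5.9 0 0 0;0 0 -6.2 0 0 0;0 0 -6.5 0 0 0;0 0 -6.5 0 0 0"
}}

```text
time: 24.25
tool_pos: [481.6, 209.5, 123.0]
tcp_rot: [-90.0, 0.0, -90.1]
ft_force: [-0.6, -0.2, -1.9]
finger_gap: 22.4
```

>>> {"fn": "move_arm", "kwargs": {
  "motion": "0 0 -0.5 0 0 0;0 0 -1 0 0 0;0 0 -1.6 0 0 0;0 0 -2.2 0 0 0;0 0 -2.7 0 0 0;0 0 -3.1 0 0 0;0 0 -3.3 0 0 0;0 0 -3.3 0 0 0;0 0 -3.3 0 0 0"
}}

```text
time: 25.0
tool_pos: [481.4, 209.4, 89.8]
tcp_rot: [-90.0, -0.0, -90.1]
ft_force: [-0.0, -0.1, -1.9]
finger_gap: 22.4
```

>>> {"fn": "move_arm", "kwargs": {
  "motion": "0 0 -0.1 0 0 0;0 0 -0.2 0 0 0;0 0 -0.2 0 0 0;0 0 -0.2 0 0 0"
}}

```text
time: 25.33
tool_pos: [481.7, 209.6, 88.6]
tcp_rot: [-89.9, 0.0, -90.1]
ft_force: [-1.6, -1.5, 4.8]
finger_gap: 22.5
```

>>> {"fn": "move_arm", "kwargs": {
  "motion": "0 0 0 0 0 0;0 0 0 0 0 0;0 0 0 0 0 0;0 0 0 0 0 0;0 0 0 0 0 0;0 0 0 0 0 0;0 0 0 0 0 0;0 0 0 0 0 0",
  "fingers": 6
}}

```text
time: 26.0
tool_pos: [481.3, 209.4, 87.8]
tcp_rot: [-90.0, 0.0, -90.1]
ft_force: [-0.2, -0.5, 0.2]
finger_gap: 59.8
```

>>> {"fn": "move_arm", "kwargs": {
  "motion": "0 0 1 0 0 0;0 0 3 0 0 0;0 0 6 0 0 0;0 0 9 0 0 0;0 0 12 0 0 0;0 -4 12 0 0 0;0 -8 12 0 0 0;0 -12 12 0 0 0;0 -12 12 0 0 0;0 -12 12 0 0 0"
}}

```text
time: 26.83
tool_pos: [481.6, 87.5, 208.8]
tcp_rot: [-89.9, 0.0, -90.3]
ft_force: [-0.4, 0.2, -0.3]
finger_gap: 60.2
```

```bash
python3 - <<'E'
from bench import readout, eyes, r
import cv2, numpy as np
a=eyes.snapshot("top")["image"];b=eyes.snapshot("side")["image"]
cv2.imwrite("pics/c5.png",cv2.hconcat([cv2.resize(x,(400,400),interpolation=cv2.INTER_CUBIC) for x in (a[170:250,130:210],b[80:180,170:270])]))
s=readout.sense();print(s["tool_pos"],s["ft_force"],s["finger_gap"])
E
```

```text
[481.46376696  89.65017964 208.41671812] [-0.34743035 -0.15339413  0.32523669] 60.20766368028335
```

View pics/c5.png

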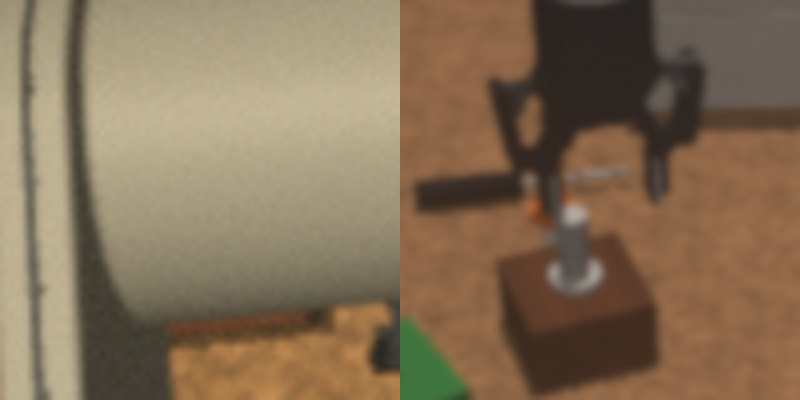

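The drift stands upright with its collar on the stand at (575,272), and the hand is clear. Handing in.

```bash
python3 -c "
from bench import r
print(r.hand_in())"
```

```text
the job is handed in; nothing more can be done
None
```

The cup is pressed home and square on the snap ring, and the drift is back in the wooden stand. I handed the job in at about 27 s of the 72 s allowed; it gives no verdict.

**Pressing:** I took the drift from the stand and pushed the flange at four points (±x, ±y) in turn, about 1–2 mm at a time. It took roughly 6–7 N to move the cup. All four points then stopped dead while the push rose to about 13–18 N.

**Cup check:** On a gentle re-touch, the four points read 150.6, 150.6, 150.4 and 150.7 mm, level to about 0.3 mm over 80 mm. The last picture of the cup shows the flange sitting evenly all round.

**Drift check:** The collar met the stand at the same height as when I gripped it, so the drift had not slipped in the jaws. The last side picture shows it upright and released, with the hand clear at zero force. The arm blocked the top camera there, so that view gave no second check.

**Force over the gentle limit:** The last push of that round reached about 18 N for a moment, above the 15 N you asked for and right at the 18 N ring limit. The height there returned to 150.7 mm, so I saw no sign that the ring had moved.

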